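# Hold the matching check filter in the photometer's slot

## Robot

A 7-joint arm with a two-finger parallel gripper is mounted at the origin on the work surface. World frame = base frame: x ahead of the robot, y to its left, z up, the work surface at z = 0. Lengths are in m, angles in rad, forces in N, time in s.
With the tool pointing down it reaches from about 0.4 to 0.85 m from the base axis. Payload 10.4 kg.
Tool frame: the origin (TCP) lies at the very end of the fingers, on their centre line; the grasp point (between the pads) lies 19 mm behind it; z points along the fingers, y is the line along which they close (so a half turn about z gives the same grasp; the last joint's range is limited). The gripper opens to 85 mm and grips with 20 to 120 N. Pads are 22 mm wide; open, the fingers measure 114 mm over their backs; the gripper's body (76 mm by 85 mm) begins 54 mm behind the grasp point. The pads swing forward as they close: fully open they stand 13 mm farther back than shut.
Start: joints at [-1.208, 0.332, -0.065, 1.46, 0.022, 1.35, -0.088], TCP at [0.235, 0.579, 0.231] pointing down, gripper open.
Joint ranges: [-2.6, 2.6], [-0.5, 2.12], [-1.47, 1.34], [0.16, 2.42], [-1.27, 4.41], [0.06, 2.06], [-2.6, 2.6]. Speed limits (rad/s): [2.22, 2.22, 2.79, 2.79, 3.14, 3.14, 3.14].

## Interface

Orientations are given as a 3x3 rotation matrix whose columns are the frame's x, y, z axes.
In Python, from workcell import ctrl gives the robot as it stands. The module is installed in compiled form; this text tells all that it offers.
- The arm moves only by the shell command python3 -m crank 'ROWS'. ROWS is JSON, a list of rows, each an object with "xyz": the shift along the tool's x, y, z in mm, a list of three; "turn": the turn about the tool's z in rad; "gripper": the opening, from -1 (shut) to 1 (fully open). In form: [{"xyz": [x, y, z], "turn": turn, "gripper": gripper}, ...]. A call has 1 to 10 rows; each row shifts and turns the commanded pose from where the row before left it, along the tool's axes as they then stand; what a row does not reach is not made up. A row lasts 1/8 s, in which the tool goes at most 62.5 mm and 10.7 degrees, less where a joint would pass 70% of its speed; a pose out of reach is approached as far as the arm can. A call is refused whole if a number of a shift passes 62.5 or a number of a turn 0.188, either way. A call with a gripper value outside its range is refused whole. The fingers move at their own pace and stop on an object; the grip force is fixed at half the most. Time passes only in rows, so rows that do not move let the fingers close. It gives the time, the measured TCP pose, the force, the opening and the grip force at its end, in the units of the state.
- ctrl.get_obs(): the state, without advancing time (a new reading comes with each control period).
- ctrl.snapshot(name): name is "side" or "top" or "wrist"; returns the picture (480x640x3 uint8, red, green, blue); there is no depth.
- ctrl.camera_params(name): a dict with "K" (3x3 intrinsics, pixels), "R" (3x3) and "t" (3): a world point X has camera coordinates R X + t; the wrist camera has in their place "hand_eye" (4x4, takes a point from camera to tool coordinates, whose origin is the TCP and whose axes are the flange's). Camera axes: x right, y down, z forward; pixel columns grow to the right and rows downward; lengths in m; the calibration is good to about 2 mm. A picture is of the moment at which its call begins: read the wrist's pose just before it. camera_params takes no time and is no camera call.
- ctrl.sign_off(): hands the job in; it is judged then, once.
The state is a dict: "time_s": time; "joint_pos": joint angles; "joint_velocities": joint speeds; "joint_torque": joint torques, N m; "tool_pos": TCP position; "tool_rot": TCP orientation; "force": force on the tool from outside, world axes, zero at the start; "wrist_torque": the same for the moment, N m; "opening": finger opening in m; "gripper_force": force on a finger pad.
Only numpy, scipy, OpenCV 4.12 (cv2) and the standard library are available. Lean on these libraries where they do the work, as an engineer would, in place of code of your own. Each camera call takes 0.05 s, during which the arm holds its last target. There are 200 camera calls.

## Task

Check the photometer with the filter made for it: of the three look-alike check filters in the white rack, take the one whose frame just fits the slot in the photometer's aluminium cover with only a little play (not the loose narrow one, not the one too wide to enter). Lower it upright through the slot until its dark glass pane is completely below the top of the cover, and finish while still holding it there in the gripper, off the chamber floor and not pressed hard against the slot. Leave the other two filters in the rack and everything else where it stands.

Things in the scene. Friction and masses are not known exactly. Their poses are not given: they have to be found in the camera images.
- filter_a: aluminium check filter, upright: frame 22 mm wide, 10 thick, 60 tall, dark glass pane 8 to 34 mm above the foot; on top a centred grip tab 20 wide, 10 thick, 34 tall (94 mm overall, about 60 g). Origin: centre of the foot (underside); x across the thickness, y along the width, z up. It would rattle in the slot: not the right one. It may stand in any pocket
- filter_b: aluminium check filter, upright: frame 30 mm wide, 10 thick, 60 tall, dark glass pane 8 to 34 mm above the foot; on top a centred grip tab 20 wide, 10 thick, 34 tall (94 mm overall, about 60 g). Origin: centre of the foot (underside); x across the thickness, y along the width, z up. Fits the slot with 2 mm play (1 a side) both ways: the right one. It may stand in any pocket
- filter_c: aluminium check filter, upright: frame 38 mm wide, 10 thick, 60 tall, dark glass pane 8 to 34 mm above the foot; on top a centred grip tab 20 wide, 10 thick, 34 tall (94 mm overall, about 60 g). Origin: centre of the foot (underside); x across the thickness, y along the width, z up. It is too wide for the slot: not the right one. It may stand in any pocket
- rack: white plastic rack block, fixed, 50 x 200 x 28 mm; origin at the centre of its underside, y along its length. Three equal pockets 41 mm (y) x 13 mm (x), 20 mm deep, at y = -60, 0, +60 mm; a filter's foot stands 8 mm above the table, so its tab spans 68 to 102 mm above the table
- photometer: cream bench photometer, fixed. Origin on the table straight below the slot's centre; the case spans x -80 to +180 mm and y -120 to +120 mm and is 110 mm high, with a raised console 132 mm high from x = +85 mm on (screen, keypad)
- slot (a point): centre of the slot mouth, level with the top of the 8 mm aluminium cover (80 x 90 mm), 110 mm above the table. Axes as the photometer's: the slot is 32 mm along y, 12 mm along x, 2 mm chamfer at the mouth, z up. Open chamber below, 80 x 90 mm, its floor 78 mm below this point. Nothing inside carries a filter: let go, it falls to the floor
- vial_amber: amber glass vial, 28 mm diameter, 55 mm tall, bystander; origin at its underside
- vial_clear: clear glass vial, 24 mm diameter, 48 mm tall, bystander; origin at its underside
- buffer_jar: milky buffer jar with white cap, 88 mm diameter, 120 mm tall, bystander; origin at its underside
- orange: an orange, 76 mm diameter, 72 mm tall, bystander; origin at its underside
- basket: lime green bowl, 170 mm diameter, 60 mm tall, bystander; origin at its underside
Not all that is in view belongs to the job. Leave any orange or red look-alike of the filter_b alone.

How it is judged:
By the outcome, as a careful person would: the job done as asked, in the order asked, and still so for the second after the job is handed in, while the arm keeps its last pose, push and grip.
It also fails if it takes over 48 s, if anything falls off the work surface, if the arm or the gripper's body presses on something with over 40 N, if the wrist force passes 120 N, or if a joint passes its speed limit or range.

## Working session

There is one attempt and no reset: what is moved stays moved. The work goes in short steps, Python scripts to look and compute and a shell command to move; the robot and the scene stay as the last step left them, time stands still between calls to the robot, and variables do not carry over. Pictures are saved under pics/ and viewed, at most 10 in all, crops included, and the job is handed in when it is done.

```bash
mkdir -p pics
cat > h.py <<'E'
import numpy as np, cv2
from workcell import ctrl
def snap(n,f):
    o=ctrl.get_obs(); im=ctrl.snapshot(n); cv2.imwrite('pics/'+f,im[...,::-1]); return o,im
def cam(n,o=None):
    p=ctrl.camera_params(n); K=np.array(p['K'])
    if 'R' in p: R=np.array(p['R']); t=np.array(p['t']); return K,R,t
    H=np.array(p['hand_eye']); T=np.eye(4); T[:3,:3]=o['tool_rot']; T[:3,3]=o['tool_pos']
    M=np.linalg.inv(T@H); return K,M[:3,:3],M[:3,3]
def ray(c,uv,z):
    K,R,t=c; d=R.T@np.linalg.solve(K,[uv[0],uv[1],1.]); o=-R.T@t
    return o+d*(z-o[2])/d[2]
def proj(c,X):
    K,R,t=c; q=K@(R@np.array(X)+t); return q[:2]/q[2]
E
python3 - <<'E'
from h import *
o,_=snap('top','top0.png'); snap('side','side0.png')
print(o['tool_pos'],o['tool_rot'],o['opening'],o['time_s'])
for n in('top','side'):
    K,R,t=cam(n); print(n,K,-R.T@t)
print(ctrl.camera_params('wrist'))
E
```

```text
[0.23503627 0.5787137  0.23051411] [[-9.26529636e-01  3.76221498e-01 -4.66386817e-04]
 [ 3.76221779e-01  9.26528636e-01 -1.36383956e-03]
 [-8.09850212e-05 -1.43910265e-03 -9.99998961e-01]] 0.08562219485744202 0.0
top [[553.29118124   0.         324.46270039]
 [  0.         553.29118124 237.61830153]
 [  0.           0.           1.        ]] [0.50561295 0.11279093 1.3701605 ]
side [[463.26532501   0.         321.75846866]
 [  0.         463.26532501 240.62143536]
 [  0.           0.           1.        ]] [ 0.22413263 -0.34347767  0.80487748]
{'K': array([[395.63816909,   0.        , 328.97104645],
       [  0.        , 395.63816909, 243.5568484 ],
       [  0.        ,   0.        ,   1.        ]]), 'hand_eye': array([[-9.62680598e-04, -9.49218527e-01, -3.14616055e-01,
         8.13267096e-02],
       [ 9.99999384e-01, -7.39801831e-04, -8.27822981e-04,
        -1.03260312e-03],
       [ 5.53031376e-04, -3.14616658e-01,  9.49218654e-01,
        -1.43662053e-01],
       [ 0.00000000e+00,  0.00000000e+00,  0.00000000e+00,
         1.00000000e+00]])}
```

View pics/top0.png

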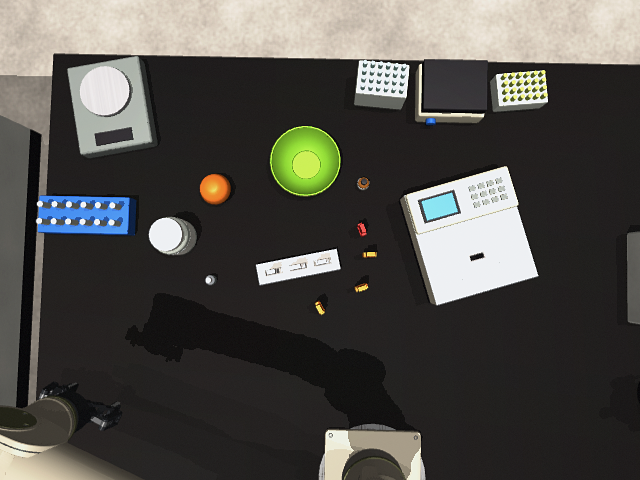

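View pics/side0.png

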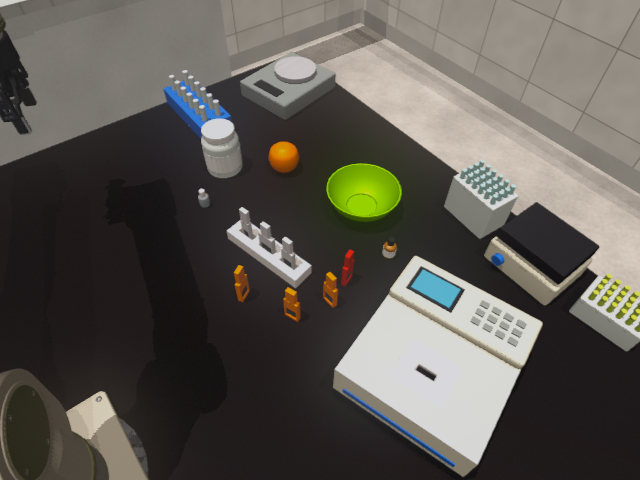

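The pictures show:
- **Rack:** top (298,267), side (268,250). Its tabs are at top (273,270), (297,265) and (322,261).
- **Slot:** top (476,257), side (426,372).
- **Look-alikes to avoid:** orange ones at top (370,254), (361,287) and (320,307), and a red one at (362,229).

The right filter is one of the three in the rack, so next I'll measure and take a close crop.

Run:
```python
from h import *
t=cv2.imread('pics/top0.png'); s=cv2.imread('pics/side0.png')
a=cv2.resize(t[240:292,245:350],(800,396),interpolation=cv2.INTER_CUBIC)
b=cv2.resize(s[200:290,220:320],(400,360),interpolation=cv2.INTER_CUBIC)
im=np.zeros((600,800,3),np.uint8); im[:240]=cv2.resize(a,(800,396))[60:300]; im[240:,:400]=b; cv2.imwrite('pics/crop.png',im)
c=cam('top')
g=cv2.inRange(t,(150,150,150),(255,255,255))
m=np.zeros_like(g); m[240:292,245:350]=g[240:292,245:350]
def biggest(m):
    k,_=cv2.findContours(m,cv2.RETR_EXTERNAL,cv2.CHAIN_APPROX_NONE); return max(k,key=cv2.contourArea)
k=biggest(m)[:,0]
P=np.array([ray(c,p,.028)[:2]for p in k],np.float32)*1000; print('rack',cv2.minAreaRect(P))
d=cv2.inRange(t,(0,0,0),(90,90,90)); m=np.zeros_like(d); m[245:270,462:492]=d[245:270,462:492]
k=biggest(m)[:,0]; P=np.array([ray(c,p,.110)[:2]for p in k],np.float32)*1000; print('slot',cv2.minAreaRect(P))
cs=cam('side'); d=cv2.inRange(s,(0,0,0),(90,90,90)); m=np.zeros_like(d); m[355:392,405:445]=d[355:392,405:445]
k=biggest(m)[:,0]; P=np.array([ray(cs,p,.110)[:2]for p in k],np.float32)*1000; print('slot side',cv2.minAreaRect(P))
m=np.zeros_like(g); m[150:310,395:545]=g[150:310,395:545]
ap=cv2.approxPolyDP(biggest(m),5,True)[:,0]
for p in ap: print(p,ray(c,p,.11),ray(c,p,.132))
```

```text
rack ((504.4475402832031, 192.15443420410156), (49.87238311767578, 200.02894592285156), 12.63502311706543)
slot ((537.7728271484375, -218.6875762939453), (10.556875228881836, 30.261964797973633), 17.2501220703125)
slot side ((537.1607666015625, -221.6881866455078), (8.13499927520752, 29.522539138793945), 17.448204040527344)
[505 166] [ 0.74538839 -0.2814591   0.11      ] [ 0.74120236 -0.27457625  0.132     ]
[404 196] [ 0.67128275 -0.05180663  0.11      ] [ 0.66839047 -0.04893307  0.132     ]
[436 304] [ 0.42732429 -0.12794457  0.11      ] [ 0.42869106 -0.12374178  0.132     ]
[537 275] [ 0.49814509 -0.35518215  0.11      ] [ 0.49827547 -0.34701223  0.132     ]
```

View pics/crop.png

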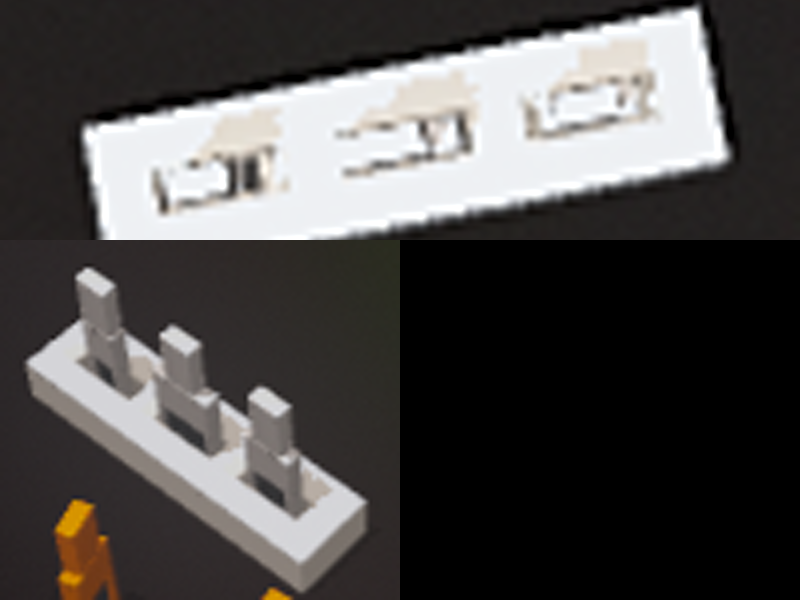

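Left is the narrow frame, middle the wide one, and right (top (322,261), rack y=-60) the mid-width, so it should be filter_b. I'll confirm that from the wrist camera. First I'll turn the tool, then travel high.

```bash
python3 -m crank '[{"xyz":[0,0,0],"turn":0.161,"gripper":1},{"xyz":[0,0,0],"turn":0.161,"gripper":1},{"xyz":[0,0,0],"turn":0.161,"gripper":1},{"xyz":[0,0,0],"turn":0.161,"gripper":1},{"xyz":[0,0,0],"turn":0.161,"gripper":1},{"xyz":[0,0,0],"turn":0.161,"gripper":1},{"xyz":[0,0,0],"turn":0,"gripper":1}]'
cat >> h.py <<'E'
def to(x,y,z,yaw,o=None):
    o=o or ctrl.get_obs(); R=np.array(o['tool_rot']); d=np.array([x,y,z])-o['tool_pos']
    a=np.arctan2(R[1,1],R[0,1]); w=(a-np.radians(yaw)+np.pi/2)%np.pi-np.pi/2
    print('shift mm',(R.T@d*1000).round(1),'turn',w.round(4),'t',round(o['time_s'],2),'yaw',np.degrees(a).round(2))
E
python3 -c "
from h import *
to(.5175,.1336,.231,12.6)"
```

```text
time_s: 0.98
tool_pos: [0.235, 0.5789, 0.2309]
tool_rot: [[-0.218, 0.976, -0.0], [0.976, 0.218, -0.001], [-0.001, -0.0, -1.0]]
force: [0.6, 0.5, 1.1]
opening: 0.0855
gripper_force: 0.0
shift mm [-4.963e+02  1.784e+02  2.000e-01] turn 0.0002 t 0.97 yaw 12.61
```

```bash
python3 -m crank '[{"xyz":[-50,18,0],"turn":0,"gripper":1},{"xyz":[-50,18,0],"turn":0,"gripper":1},{"xyz":[-50,18,0],"turn":0,"gripper":1},{"xyz":[-50,18,0],"turn":0,"gripper":1},{"xyz":[-50,18,0],"turn":0,"gripper":1},{"xyz":[-50,18,0],"turn":0,"gripper":1},{"xyz":[-50,18,0],"turn":0,"gripper":1},{"xyz":[-50,18,0],"turn":0,"gripper":1},{"xyz":[-50,18,0],"turn":0,"gripper":1},{"xyz":[-46,16,0],"turn":0,"gripper":1}]'
python3 -m crank '[{"xyz":[0,0,0],"turn":0,"gripper":1},{"xyz":[0,0,0],"turn":0,"gripper":1}]'
python3 - <<'E'
from h import *
to(.5175,.1336,.231,12.6)
o,_=snap('wrist','w1.png'); c=cam('wrist',o)
for z in(.028,.102): print(proj(c,[.5175,.1336,z]))
E
```

```text
time_s: 2.22
tool_pos: [0.5174, 0.1318, 0.2314]
tool_rot: [[-0.221, 0.975, 0.0], [0.975, 0.221, 0.0], [-0.0, 0.0, -1.0]]
force: [0.2, 0.5, 0.4]
opening: 0.0855
gripper_force: 0.0
time_s: 2.48
tool_pos: [0.5163, 0.1343, 0.2311]
tool_rot: [[-0.22, 0.976, -0.001], [0.976, 0.22, 0.0], [0.0, -0.0, -1.0]]
force: [-0.2, 0.2, 0.6]
opening: 0.0853
gripper_force: 0.0
shift mm [-0.9  1.   0.1] turn 0.0019 t 2.48 yaw 12.71
[331.5508365  207.70142333]
[332.06800055 231.25586776]
```

View pics/w1.png

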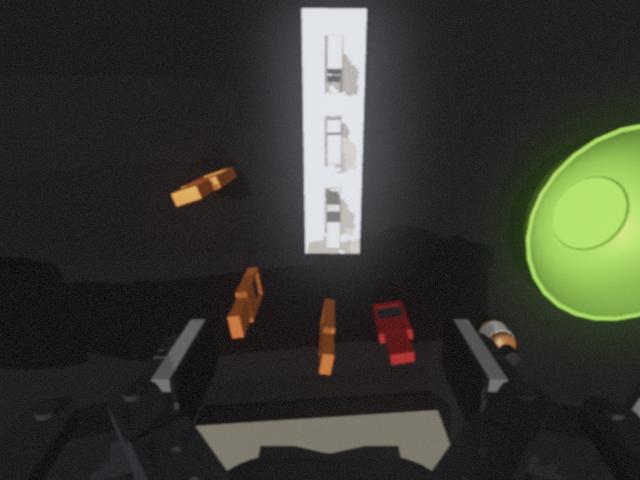

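The wrist view shows the three tabs in the rack, with the candidate's at (334,235). Now one enlarged crop for its edges.

Run:
```python
import cv2
t=cv2.imread('pics/w1.png')
a=cv2.resize(t[175:255,300:370],None,fx=7.4,fy=7.4,interpolation=cv2.INTER_CUBIC)
b=cv2.resize(t[20:260,310:360],None,fx=2.4,fy=2.4,interpolation=cv2.INTER_CUBIC)
import numpy as np
im=np.zeros((600,800,3),np.uint8); im[:a.shape[0],:a.shape[1]]=a; im[:b.shape[0],600:600+b.shape[1]]=b
cv2.imwrite('pics/w1c.png',im)
```

```text
(no output)
```

View pics/w1c.png

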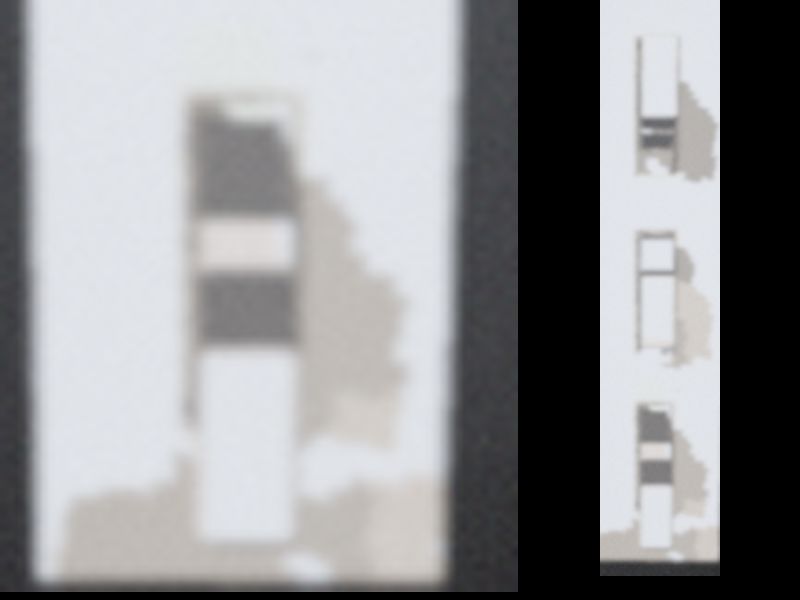

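The candidate's tab top spans (326.6–339.7, 221.9–248.1) in full-image pixels, and its shoulder strip spans v 204.2–211.6. That strip is about 5 mm wide (b). The middle filter's is about 10 mm (c), so the choice is confirmed.

Run:
```python
from h import *
o=ctrl.get_obs(); c=cam('wrist',o)
q=[ray(c,p,.102) for p in((326.6,221.9),(339.7,221.9),(326.6,248.1),(339.7,248.1))]
m=np.mean(q,0); print(m, np.linalg.norm(q[0]-q[1]),np.linalg.norm(q[0]-q[2]))
print(np.linalg.norm(ray(c,(333,204.2),.068)-ray(c,(333,211.6),.068)))
print(ray(c,(333.1,204.2),.068), 'edge to tab centre should be 15mm')
print(np.linalg.norm((ray(c,(333.1,204.2),.068)-m)[:2]))
# rack frame edges check
to(m[0],m[1],.231,12.7); to(m[0],m[1],.073,12.7)
```

```text
[0.51873569 0.1315174  0.102     ] 0.009347753005111177 0.01977280987117307
0.0060058639319926135
[0.51562019 0.14632094 0.068     ] edge to tab centre should be 15mm
0.015127825182163207
shift mm [-3.8  1.8  0.1] turn 0.0008 t 2.52 yaw 12.75
shift mm [ -3.9   1.9 158.1] turn 0.0008 t 2.52 yaw 12.75
```

```bash
python3 -m crank '[{"xyz":[-3.8,1.8,30],"turn":0,"gripper":0},{"xyz":[0,0,40],"turn":0,"gripper":0},{"xyz":[0,0,40],"turn":0,"gripper":0},{"xyz":[0,0,28],"turn":0,"gripper":0},{"xyz":[0,0,20],"turn":0,"gripper":0},{"xyz":[0,0,0],"turn":0,"gripper":0},{"xyz":[0,0,0],"turn":0,"gripper":0}]'
python3 - <<'E'
from h import *
to(.5187,.1315,.073,12.7)
o,_=snap('wrist','w2.png')
E
```

```text
time_s: 3.4
tool_pos: [0.5195, 0.1312, 0.0742]
tool_rot: [[-0.219, 0.976, 0.001], [0.976, 0.219, 0.001], [0.0, 0.001, -1.0]]
force: [0.1, 0.3, -0.2]
opening: 0.0421
gripper_force: 0.0
shift mm [ 0.4 -0.7  1.2] turn -0.0009 t 3.4 yaw 12.65
```

View pics/w2.png

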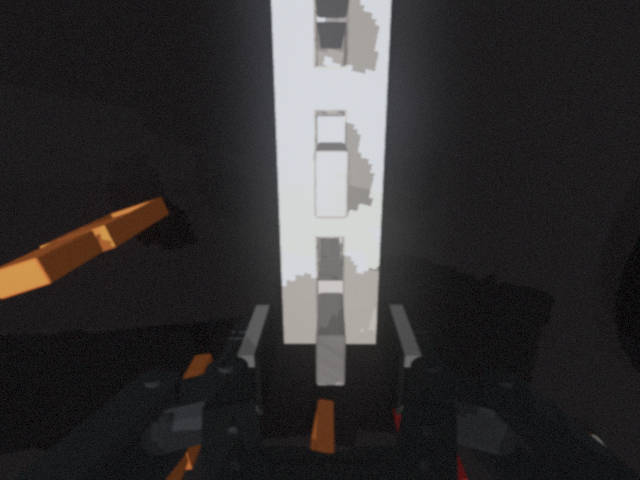

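The tab is centred between the pads at (330,333–385) and the neighbours are clear. Closing now.

```bash
python3 -m crank '[{"xyz":[0,0,0],"turn":0,"gripper":-1},{"xyz":[0,0,0],"turn":0,"gripper":-1},{"xyz":[0,0,0],"turn":0,"gripper":-1},{"xyz":[0,0,0],"turn":0,"gripper":-1},{"xyz":[0,0,0],"turn":0,"gripper":-1},{"xyz":[0,0,0],"turn":0,"gripper":-1}]'
python3 -m crank '[{"xyz":[0,0,-5],"turn":0,"gripper":-1},{"xyz":[0,0,-10],"turn":0,"gripper":-1},{"xyz":[0,0,-20],"turn":0,"gripper":-1},{"xyz":[0,0,-40],"turn":0,"gripper":-1},{"xyz":[0,0,-50],"turn":0,"gripper":-1},{"xyz":[0,0,0],"turn":0,"gripper":-1},{"xyz":[0,0,0],"turn":0,"gripper":-1}]'
python3 -c "
from h import *
to(.5378,-.220,.2,17.3)"
```

```text
time_s: 4.2
tool_pos: [0.5198, 0.1305, 0.074]
tool_rot: [[-0.217, 0.976, 0.001], [0.976, 0.217, 0.001], [0.0, 0.001, -1.0]]
force: [-0.9, 0.7, 5.1]
opening: 0.0088
gripper_force: 59.3
time_s: 5.08
tool_pos: [0.519, 0.1303, 0.1981]
tool_rot: [[-0.217, 0.976, -0.0], [0.976, 0.217, 0.0], [0.0, -0.0, -1.0]]
force: [-0.2, 1.2, 0.1]
opening: 0.009
gripper_force: 58.7
shift mm [-346.   -57.7   -1.9] turn -0.0829 t 5.08 yaw 12.55
```

Gripped (opening 9 mm, 59 N) and lifted clear. Next I'll go past the slot by about 50 mm so the wrist camera sees it unobstructed.

```bash
python3 -m crank '[{"xyz":[-20,-3,-20],"turn":0,"gripper":-1},{"xyz":[-40,-6,-15],"turn":0,"gripper":-1},{"xyz":[-50,-8,0],"turn":0,"gripper":-1},{"xyz":[-50,-8,0],"turn":0,"gripper":-1},{"xyz":[-50,-8,0],"turn":0,"gripper":-1},{"xyz":[-50,-8,0],"turn":0,"gripper":-1},{"xyz":[-50,-8,0],"turn":0,"gripper":-1},{"xyz":[-40,-5,0],"turn":-0.03,"gripper":-1},{"xyz":[-30,-3,0],"turn":-0.03,"gripper":-1},{"xyz":[-16,0,0],"turn":-0.023,"gripper":-1}]'
python3 -m crank '[{"xyz":[0,0,0],"turn":0,"gripper":-1},{"xyz":[0,0,0],"turn":0,"gripper":-1},{"xyz":[0,0,0],"turn":0,"gripper":-1}]'
python3 - <<'E'
from h import *
to(.5378,-.220,.2,17.3)
o,im=snap('wrist','w3.png'); c=cam('wrist',o)
print(proj(c,[.5378,-.220,.11]))
E
```

```text
time_s: 6.32
tool_pos: [0.5504, -0.2701, 0.2316]
tool_rot: [[-0.296, 0.955, -0.003], [0.955, 0.296, -0.0], [0.001, -0.003, -1.0]]
force: [0.3, 1.2, -0.4]
opening: 0.0088
gripper_force: 58.7
time_s: 6.7
tool_pos: [0.5516, -0.2671, 0.233]
tool_rot: [[-0.298, 0.954, -0.0], [0.954, 0.298, 0.001], [0.001, -0.0, -1.0]]
force: [0.4, -0.4, -0.7]
opening: 0.009
gripper_force: 58.7
shift mm [49.1  0.9 33.1] turn 0.0011 t 6.7 yaw 17.36
[332.08553804 161.93480082]
```

View pics/w3.png

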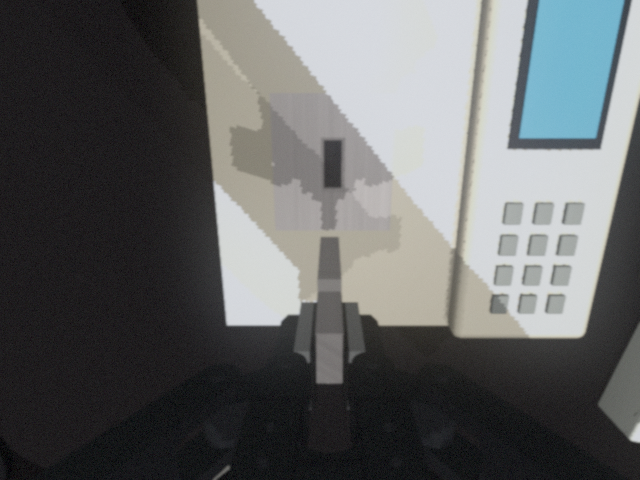

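The slot is clearly visible at (333,163). The held filter's leading edge is at (329.5,238) and its shoulder line at v≈292. I'll measure both in tool coordinates.

```bash
python3 - <<'E'
from h import *
im=cv2.imread('pics/w3.png'); o=ctrl.get_obs(); c=cam('wrist',o); g=cv2.cvtColor(im,cv2.COLOR_BGR2GRAY)
np.set_printoptions(linewidth=220,suppress=True,precision=2)
print('col across slot',g[160,316:350]); print('row',g[130:200,333]); print('filter col',g[225:310:1,329])
print('rows',g[241,312:348],g[285,310:350])
R=np.array(o['tool_rot']); p=np.array(o['tool_pos'])
T=lambda uv,z:R.T@(ray(c,uv,z)-p)*1000
for th in(55,85):
    m=(g<th).astype(np.uint8); w=np.zeros_like(m); w[130:200,316:350]=m[130:200,316:350]
    n,l,s,ce=cv2.connectedComponentsWithStats(w); i=1+np.argmax(s[1:,4]); k=np.argwhere(l==i)[:,::-1]
    P=np.array([T(q,.109)[:2] for q in k],np.float32); print(th,cv2.minAreaRect(P))
zf=p[2]-.066
print('foot edge',T((329.5,237),zf),'shoulder',T((329.5,279),zf+.06),T((329.5,291),zf+.06))
E
python3 - <<'E'
import cv2
t=cv2.imread('pics/w3.png'); cv2.imwrite('pics/w3c.png',cv2.resize(t[120:395,270:390],None,fx=2.18*2,fy=2.18,interpolation=cv2.INTER_CUBIC))
E
```

```text
col across slot [127 127 131 127 130 126 122 107  85  65  57  61  61  61  63  59  59  62  63  60  60  58  61  61  73  96 114 128 137 146 152 155 156 153]
row [154 153 151 154 152 153 149 140 130 118  93  77  66  68  63  67  65  68  64  64  67  63  66  61  62  58  58  63  61  61  62  60  60  57  60  57  60  56  59  55  58  57  56  62  57  60  55  54  57  57  57  55  58  56
  57  57  68  85 100 114 119 122 121 126 129 127 126 127 128 128]
filter col [126 127 126 136 148 160 168 169 171 171 165 150 125 106 101 102 103 101 102 100 101 101 100 101 102 102 105 103 102 101 102 102 104 102  99 100 102  99 100 101 102 101 103 102 100 100  98  99  99 101 100  99 101 108
 117 127 125 127 127 129 128 127 126 126 124 123 111 105  99 100 101 101  99  98 100  98 101 100  98  97 100  99  95  98  98]
rows [170 168 171 169 168 170 167 156 135 113 104 103  98 103 102 102  99 103 100 103  99  97 101 100 103 106 125 147 161 168 169 169 168 170 169 170] [168 168 166 166 168 167 161 148 135 128 129 127 128 126 127 126 128 127 126 128 125 127 127 127 129 125 129 127 127 128 136 156 173 180 183 184 184 184 184 183]
55 ((40.03553009033203, -2.517566680908203), (2.4337124824523926, 1.3053995370864868), 56.45997619628906)
85 ((47.24858093261719, 0.7828211784362793), (10.880457878112793, 30.413339614868164), 89.55264282226562)
foot edge [14.6  -0.85 66.01] shoulder [15.35 -0.88  6.01] [ 9.94 -0.89  6.01]
```

View pics/w3c.png

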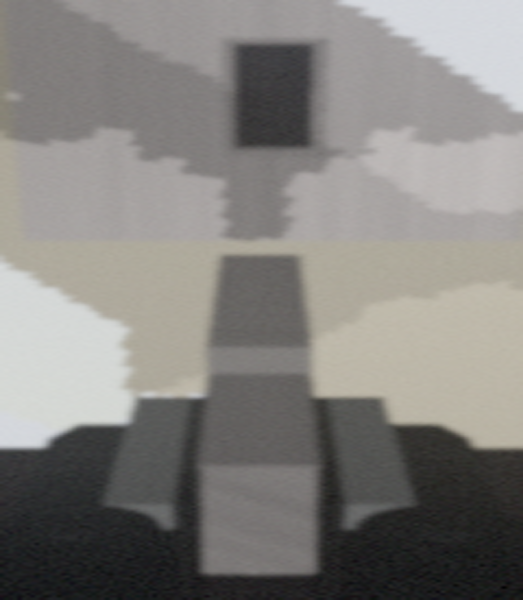

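```bash
python3 -m crank '[{"xyz":[15,0.7,0],"turn":0,"gripper":-1},{"xyz":[20,1,0],"turn":0,"gripper":-1},{"xyz":[12,0,10],"turn":0,"gripper":-1},{"xyz":[0,0,20],"turn":0,"gripper":-1},{"xyz":[0,0,15],"turn":0,"gripper":-1},{"xyz":[0,0,0],"turn":0,"gripper":-1},{"xyz":[0,0,0],"turn":0,"gripper":-1},{"xyz":[0,0,0],"turn":0,"gripper":-1}]'
python3 - <<'E'
from h import *
o,im=snap('wrist','w4.png'); snap('top','t4.png'); snap('side','s4.png')
t=cv2.imread('pics/w4.png')[140:400,270:390]; s=cv2.imread('pics/s4.png')[300:420,370:490]
z=np.zeros((572,800,3),np.uint8); z[:,:264]=cv2.resize(t,(264,572),interpolation=2); z[:530,270:800]=cv2.resize(s,(530,530),interpolation=2)
cv2.imwrite('pics/w4c.png',z)
E
```

```text
time_s: 7.75
tool_pos: [0.5394, -0.2232, 0.1889]
tool_rot: [[-0.297, 0.955, 0.001], [0.955, 0.297, -0.0], [-0.001, 0.001, -1.0]]
force: [0.1, -0.5, -1.4]
opening: 0.0089
gripper_force: 58.7
```

View pics/w4c.png

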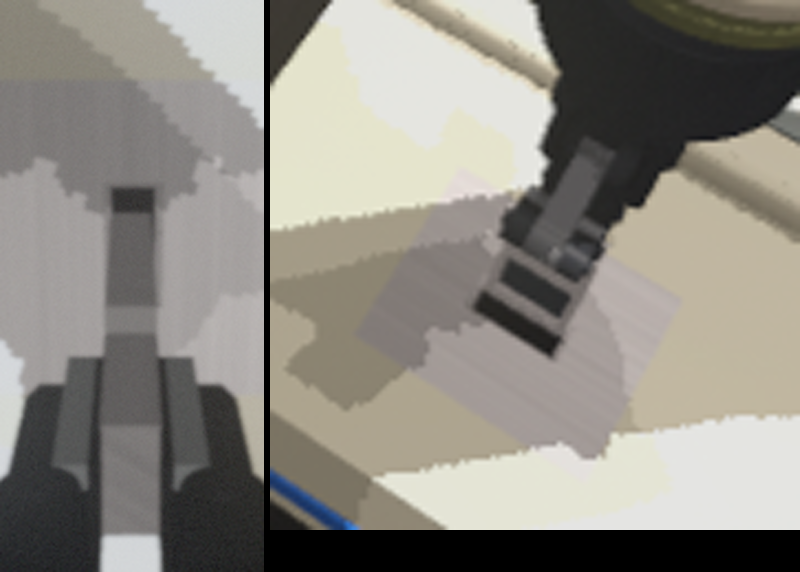

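The wrist crop (left) shows the foot centred sideways over the slot. The slot's far edge is at v≈225 and the foot's edge at v≈237. I'll check the lengthwise offset numerically.

Run:
```python
from h import *
g=cv2.cvtColor(cv2.imread('pics/w4.png'),cv2.COLOR_BGR2GRAY); o=ctrl.get_obs(); c=cam('wrist',o)
R=np.array(o['tool_rot']); p=np.array(o['tool_pos']); T=lambda uv,z:(R.T@(ray(c,uv,z)-p)*1000).round(2)
print(p,g[215:245,330]); print('slot row',g[230,312:350]); print('foot row',g[241,312:350]); print(g[275:295,330],g[328:338,330])
for u,v in((330,224),(330,225),(330,226)): print('slot edge',T((u,v),.109))
for v in(236,237,238): print('foot edge',T((330,v),p[2]-.066))
```

```text
[ 0.53927393 -0.22304487  0.18861579] [121 123 123 121 123 121 122 121 111 102  81  55  55  56  51  54  56  54
  49  51  60  71  86  97  95  98  96  97 102  98]
slot row [124 124 126 124 122 117 113 106  89  66  56  54  51  49  52  51  55  48
  54  55  52  54  50  49  55  54  53  66  89 105 112 117 122 128 131 142
 150 152]
foot row [161 162 161 163 156 148 135 123 107  99  99  98  98  97  98  98  99  93
  96  95  97  96 100  97  96  92  86  84 105 122 137 144 153 159 163 163
 165 165]
[ 97 101  98 105 114 123 123 123 125 123 124 126 126 124 125 120 112  99
  96  96] [ 90  97  95  96  97 107 118 121 121 125]
slot edge [18.3  -0.55 79.61]
slot edge [17.69 -0.55 79.61]
slot edge [17.09 -0.55 79.61]
foot edge [15.18 -0.57 66.  ]
foot edge [14.6  -0.57 66.  ]
foot edge [14.02 -0.57 66.  ]
```

Both estimates agree that it's about 1.4 mm short along the slot. I'll correct that and lower gently while watching the force.

```bash
python3 -m crank '[{"xyz":[1.4,0.2,0],"turn":0,"gripper":-1},{"xyz":[0,0,4],"turn":0,"gripper":-1},{"xyz":[0,0,4],"turn":0,"gripper":-1},{"xyz":[0,0,3],"turn":0,"gripper":-1},{"xyz":[0,0,3],"turn":0,"gripper":-1},{"xyz":[0,0,2],"turn":0,"gripper":-1},{"xyz":[0,0,0],"turn":0,"gripper":-1},{"xyz":[0,0,0],"turn":0,"gripper":-1}]'
```

```text
time_s: 8.9
tool_pos: [0.539, -0.2215, 0.1724]
tool_rot: [[-0.297, 0.955, 0.0], [0.955, 0.297, 0.0], [0.0, 0.0, -1.0]]
force: [0.2, -0.3, -0.2]
opening: 0.0088
gripper_force: 58.6
```

```bash
python3 -m crank '[{"xyz":[0,0,3],"turn":0,"gripper":-1},{"xyz":[0,0,3],"turn":0,"gripper":-1},{"xyz":[0,0,3],"turn":0,"gripper":-1},{"xyz":[0,0,3],"turn":0,"gripper":-1},{"xyz":[0,0,0],"turn":0,"gripper":-1},{"xyz":[0,0,0],"turn":0,"gripper":-1}]'
python3 - <<'E'
from h import *
o,_=snap('wrist','w5.png'); g=cv2.cvtColor(cv2.imread('pics/w5.png'),cv2.COLOR_BGR2GRAY)
print(o['force'],o['wrist_torque'])
print(g[225:262,330])
for v in(243,246,249,252): print(v,g[v,308:352])
E
```

```text
time_s: 9.65
tool_pos: [0.5389, -0.2215, 0.1603]
tool_rot: [[-0.297, 0.955, -0.0], [0.955, 0.297, 0.0], [0.0, 0.0, -1.0]]
force: [-0.0, -0.9, -1.2]
opening: 0.009
gripper_force: 58.5
[-0.01003123 -0.93318405 -1.21103801] [-0.13374512 -0.02466769 -0.00794467]
[119 120 116 123 120 120 120 122 121 119 120 120 120 121 120 117 113 107
 102  97  94  98  96  94  96  96  96  96  91  98  97  97  96  94  94  93
  94]
243 [123 121 122 124 124 124 120 116 116 112 104 102  99 103 103 104 103 101
 103 100 103 102 102 102 102 105 103 102 103  99 100  91  88  91 100 111
 112 113 118 124 125 128 128 126]
246 [122 122 123 122 124 122 124 120 112 113 108 103  93  94  96  92  94  95
  95  95  99  95  98  94  95  97  95  91  94  96  90  77  61  72  93 108
 110 115 118 122 124 126 127 124]
249 [123 124 123 123 123 123 125 121 114 113 112 104  96  96  94  95  98  96
  94  97  97  97  96  94  95  93  95  97  96  90  87  80  65  71  94 108
 112 113 121 125 126 126 128 128]
252 [124 121 123 124 125 126 121 117 112 110 108 100  96  99  93  93  94  98
  95  97  95  99  96  94  92  97  95  95  93  93  92  80  66  74  92 107
 110 116 120 124 125 125 123 126]
```

The gap shows only on the +y tool side, and a slight force pushes toward -x. I'll recentre by half a millimetre and go on.

```bash
python3 -m crank '[{"xyz":[-0.4,0.5,0],"turn":0,"gripper":-1},{"xyz":[0,0,3],"turn":0,"gripper":-1},{"xyz":[0,0,3],"turn":0,"gripper":-1},{"xyz":[0,0,3],"turn":0,"gripper":-1},{"xyz":[0,0,3],"turn":0,"gripper":-1},{"xyz":[0,0,0],"turn":0,"gripper":-1},{"xyz":[0,0,0],"turn":0,"gripper":-1}]'
python3 - <<'E'
from h import *
o,_=snap('wrist','w6.png'); g=cv2.cvtColor(cv2.imread('pics/w6.png'),cv2.COLOR_BGR2GRAY)
print(o['force'],o['wrist_torque'])
for v in range(254,278,4): print(v,g[v,306:354])
E
```

```text
time_s: 10.58
tool_pos: [0.5395, -0.2218, 0.1483]
tool_rot: [[-0.297, 0.955, 0.0], [0.955, 0.297, 0.0], [-0.0, 0.0, -1.0]]
force: [0.5, 0.3, -0.2]
opening: 0.0091
gripper_force: 58.5
[ 0.52856895  0.28092436 -0.19789932] [0.06520087 0.0458941  0.02666826]
254 [123 122 121 122 121 122 122 119 111 109 103  91  77  79  89  91  94  95
  95  94  94  94  93  95  93  92  96  95  92  92  94  94  89  82  70  80
  95 108 111 114 115 125 124 124 125 125 124 125]
258 [121 122 121 121 124 126 122 122 113 107 105  93  82  88  89  93  91  92
  95  94  91  94  94  94  91  95  93  98  94  94  94  92  91  86  79  81
  97 105 109 112 117 122 125 124 123 124 124 124]
262 [121 120 119 123 125 122 121 117 112 108 106  94  90  90  95  96  93  94
  93  95  95  95  90  95  95  93  96  94  98  92  96  92  93  89  84  83
  99 107 111 113 121 121 124 125 125 121 125 123]
266 [119 120 121 124 122 124 122 118 113 110 105 100  94  94  93  93  94  92
  93  90  90  95  94  95  91  92  91  95  92  95  92  93  94  88  84  91
 104 109 111 112 115 122 124 125 124 124 124 126]
270 [122 119 119 121 124 124 123 118 114 111 106 101  94  94  91  92  90  95
  93  93  91  92  95  92  91  92  90  92  91  94  93  93  92  91  91  96
 103 109 109 113 116 123 126 123 126 126 126 124]
274 [131 126 121 120 122 123 124 121 115 111 108 104  97  95  92  91  94  95
  88  95  92  94  93  94  93  93  95  95  95  92  92  94  94  93  95  99
 106 107 111 116 120 122 124 122 126 129 141 153]
```

The gaps now show on both sides and the forces are about zero. It needs about 17 mm more.

```bash
python3 -m crank '[{"xyz":[0,0.1,3],"turn":0,"gripper":-1},{"xyz":[0,0,4],"turn":0,"gripper":-1},{"xyz":[0,0,4],"turn":0,"gripper":-1},{"xyz":[0,0,4],"turn":0,"gripper":-1},{"xyz":[0,0,2],"turn":0,"gripper":-1},{"xyz":[0,0,0],"turn":0,"gripper":-1},{"xyz":[0,0,0],"turn":0,"gripper":-1},{"xyz":[0,0,0],"turn":0,"gripper":-1}]'
python3 - <<'E'
from h import *
o,_=snap('wrist','w7.png'); snap('side','s7.png')
print(o['force'],o['wrist_torque'],o['tool_pos'])
a=cv2.imread('pics/w7.png')[160:420,260:400]; s=cv2.imread('pics/s7.png')[300:420,370:490]
z=np.zeros((560,800,3),np.uint8); z[:,:300]=cv2.resize(a,(300,560),interpolation=2); z[:490,310:800]=cv2.resize(s,(490,490),interpolation=2)
cv2.imwrite('pics/w7c.png',z)
E
```

```text
time_s: 11.62
tool_pos: [0.5397, -0.2217, 0.1314]
tool_rot: [[-0.297, 0.955, 0.0], [0.955, 0.297, 0.0], [-0.0, 0.0, -1.0]]
force: [-0.5, -0.2, -0.8]
opening: 0.0091
gripper_force: 58.5
[-0.51280672 -0.21559263 -0.76806022] [ 0.04609823 -0.06498039  0.02637954] [ 0.53969622 -0.22171729  0.13142912]
```

View pics/w7c.png

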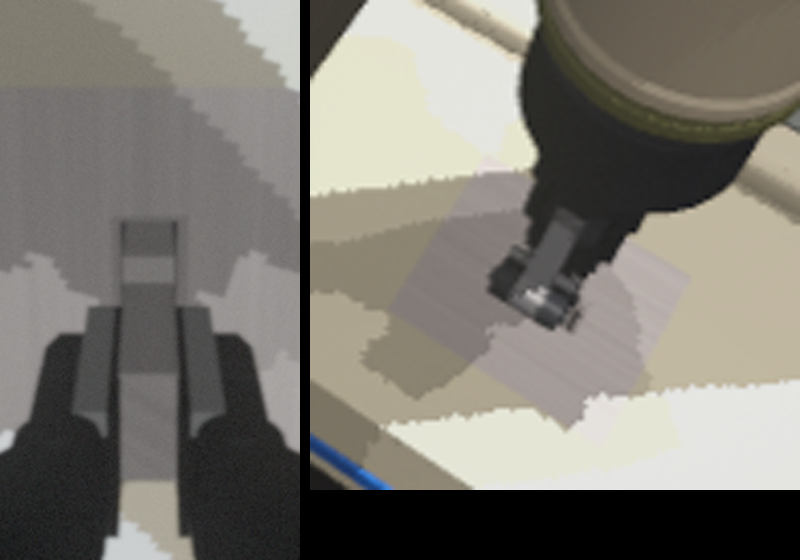

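The filter sits in the slot with even gaps on both sides and the forces are about zero. The pane top is roughly 10 mm below the cover, and the foot is about 33 mm above the chamber floor.

```bash
python3 -c "
from workcell import ctrl
print(ctrl.sign_off())"
```

```text
the job is handed in; nothing more can be done
None
```

I handed the job in at about 11.7 s with filter_b held upright in the slot: its pane is about 10 mm below the cover top, its foot about 33 mm off the chamber floor and the contact force under 1 N; I touched nothing else.

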